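# Make up two bath gift trays in the gift shop

### The job

Make up the two gift trays, one article to a bay: in the three-bay tray the large candle goes in the middle bay with the round soap and the nail brush in the bays either side of it (whichever way round), and in the two-bay tray go the small candle and the oblong soap, one in each bay. Set everything down, without dropping it, level on the floor of its bay: candles upright with the lid on top, soaps flat, brush bristles up. Leave the ring dish, the plant pot and the bell standing where they are.

Things in the scene. Friction and masses are not known exactly. Their poses are not given: they have to be found in the camera images.
- large_candle_mid (a point): Large candle: upright amber-glass cylinder with a paper band and a dark flat wooden lid, 64 mm diameter, 72 mm high overall, about 0.3 kg. Point at its centre, 36 mm above its underside; z is its own upward axis.
- small_candle_mid (a point): Small candle: the same make, 48 mm diameter, 46 mm high overall, about 0.14 kg. Point at its centre, 23 mm above its underside; z is its own upward axis.
- oblong_soap_mid (a point): Oblong soap: off-white rectangular bar with a kraft-card band round its middle, 76 mm long (its x), 48 mm wide (its y), 28 mm high (z), about 0.12 kg. Point at its centre, 14 mm above its underside.
- round_soap_mid (a point): Round soap: off-white puck with rounded edges and a paper disc on top, 56 mm diameter, 26 mm high, about 0.09 kg. Point at its centre, 13 mm above its underside; z is its own upward axis.
- nail_brush_mid (a point): Nail brush lying bristles up: brown wooden block 80 mm long (its x), 40 mm wide (its y), 22 mm high, with a field of short white bristles (68 x 30 mm, 12 mm high) on top, 34 mm high overall, about 0.08 kg. Grip it by the wooden block. Point at its centre, 17 mm above its underside; z is its own upward axis.
- tray3: Long dark wooden gift tray with three bays, 318 mm long (its y), 124 mm wide (its x). Bay centres at y = -104, 0 and +104 mm. Bays are 98 mm long (along the tray's y) by 112 mm wide (along its x); the bay floor is 6 mm above the table, walls and dividers are 6 mm thick and reach 22 mm above the table, the two end walls 34 mm. Fixed to the table. Origin: centre of its underside, on the table; z up.
- tray2: Short dark wooden gift tray with two bays, 214 mm long (its y), 124 mm wide (its x). Bay centres at y = -52 and +52 mm. Bays are 98 mm long (along the tray's y) by 112 mm wide (along its x); the bay floor is 6 mm above the table, walls and dividers are 6 mm thick and reach 22 mm above the table, the two end walls 34 mm. Fixed to the table. Origin: centre of its underside, on the table; z up.
- ring_dish: Bystander, loose: small shallow blue ceramic dish, 54 mm diameter, 20 mm high. Origin: centre of its underside.
- plant_pot: Bystander, loose: small terracotta pot with a green succulent, 46 mm diameter, about 48 mm high. Origin: centre of its underside.
- counter_bell: Bystander, loose: small brass bell with a stem handle standing on its mouth, 48 mm diameter, 50 mm high. Origin: centre of its underside.
Mind the look-alikes: they are no part of the job. Leave any white look-alike of the tray2 alone. Leave any red look-alike of the part that bears large_candle_mid alone.

How it is judged:
By the outcome, as a careful person would: the job done as asked, in the order asked, and still so for the second after the job is handed in, with the robot touching nothing.
It also fails if it takes over 128 s, if anything falls off the work surface, if the arm or the gripper's body presses on something with over 40 N, if the wrist force passes 120 N, or if a joint passes its speed limit or range.

### The arm

A 6-joint arm with a two-finger parallel gripper is mounted at the origin on the work surface. World frame = base frame: x ahead of the robot, y to its left, z up, the work surface at z = 0. Lengths are in m, angles in degrees, forces in N, time in s.
With the tool pointing down it reaches from about 0.25 to 0.725 m from the base axis. Payload 9.7 kg.
Tool frame: the origin (TCP) lies at the very end of the fingers, on their centre line; the grasp point (between the pads) lies 19 mm behind it; z points along the fingers, y is the direction in which the jaws open and shut (so a half turn about z gives the same grasp; the last joint's range is limited). The gripper opens to 85 mm and grips with 20 to 120 N. Pads are 22 mm wide; open, the fingers measure 114 mm over their backs; the gripper's body (76 mm by 85 mm) begins 54 mm behind the grasp point. The pads swing forward as they close: fully open they stand 13 mm farther back than shut.
Start: joints at [-64.515, 4.979, 10.078, 95.1, 0, 90], TCP at [0.237, -0.496, 0.202] pointing down, gripper open.
Joint ranges: [-179.16, 179.16], [-48.56, 103.87], [-65.8, 70.77], [-126.05, 130.52], [-82.76, 87.17], [-180, 180]. Speed limits (degrees/s): [127.2, 127.2, 147.25, 180, 180, 180].

### API

Orientations are given as [roll, pitch, yaw] about the fixed x, y, z axes, in that order (R = Rz(yaw) Ry(pitch) Rx(roll)).
In Python, from workcell import bot, camera, ticket gives the robot as it stands.
- The arm moves only by the shell command python3 -m jog 'ROWS' [FORCE]. ROWS is a JSON object of lists of equal length, an entry for each row: "turn": the turn, a rotation vector about the world's x, y, z each as a share of 8 degrees, from -1 to 1, a list of three; "delta_pos": the shift along the world's x, y, z each as a share of 50 mm, from -1 to 1, a list of three; "hand": the opening, from -1 (shut) to 1 (fully open). A call has exactly 10 rows; each row shifts and turns the commanded pose from where the row before left it; what a row does not reach is not made up. A row lasts 1/10 s, in which the tool goes at most 50 mm and 8.59 degrees, less where a joint would pass 70% of its speed; a pose out of reach is approached as far as the arm can. A call with a number of a shift or a turn outside -1 to 1 is refused whole. A call with a gripper value outside its range is refused whole. The fingers move at their own pace and stop on an object; FORCE is the grip in N (left out, the last holds). Time passes only in rows, so rows that do not move let the fingers close, or fill a call up. It gives the time, the measured TCP pose, the force and the opening at its end, in the units of the state.
- bot.get_obs(): the state, without advancing time (a new reading comes with each control period).
- camera(name): name is "scene" or "top" or "wrist"; returns a dict with "frame" (420x560x3 uint8, red, green, blue), "range_z" (420x560 float32, m along the optical axis (not along the pixel's ray), 0 where there is no reading), "fx", "fy", "cx", "cy" (pixels), "extrinsics" (4x4, takes a point from world to camera coordinates); the wrist camera has in their place "mount" (4x4, takes a point from camera to tool coordinates, whose origin is the TCP and whose axes are the flange's). Camera axes: x right, y up, looking along -z (the intrinsics and any distortion apply to the point x, -y, -z); pixel columns grow to the right and rows downward; lengths in m; the calibration is good to about 2 mm. A picture is of the moment at which its call begins: read the wrist's pose just before it.
- ticket.job_done(): hands the job in, once; it reports no verdict.
The state is a dict: "time": time; "q": joint angles; "qd": joint speeds; "joint_efforts": joint torques, N m; "ee_pos": TCP position; "tcp_rot": TCP orientation; "wrist_force": force on the tool from outside, world axes, zero at the start; "torque": the same for the moment, N m; "opening": finger opening in m.
Only numpy, scipy, OpenCV 4.12 (cv2) and the standard library are available. Lean on these libraries where they do the work, as an engineer would, in place of code of your own. Each camera call takes 0.05 s, during which the arm holds its last target.

## Working session

There is one attempt and no reset: what is moved stays moved. The work goes in short steps, Python scripts to look and compute and a shell command to move; the robot and the scene stay as the last step left them, time stands still between calls to the robot, and variables do not carry over. Pictures are saved under pics/ and viewed, and the job is handed in when it is done.

```bash
ls; mkdir -p pics; python3 - <<'E'
from workcell import bot,camera,ticket
import cv2
o=bot.get_obs();print({k:o[k] for k in('time','ee_pos','tcp_rot','opening','wrist_force')})
for n in("scene","top"):
    c=camera(n);cv2.imwrite(f"pics/{n}0.png",c["frame"][:,:,::-1]);print(n,c["fx"],c["cx"],c["cy"],c["extrinsics"].round(3).tolist(),[k for k in c])
E
```

```text
pics
{'time': 0.0, 'ee_pos': array([ 0.23653429, -0.49623693,  0.20138653]), 'tcp_rot': array([-1.79922638e+02,  6.46175912e-04,  2.54861054e+01]), 'opening': 0.08560711194820594, 'wrist_force': array([-0.3321645 ,  0.64230635,  0.00409938])}
scene 413.34726273677154 278.0859971388351 212.77608836772586 [[-0.403, 0.915, -0.001, 0.22], [-0.512, -0.225, 0.829, 0.186], [0.759, 0.335, 0.559, -1.379], [0.0, 0.0, 0.0, 1.0]] ['frame', 'range_z', 'fx', 'fy', 'cx', 'cy', 'extrinsics']
top 529.1305045852827 280.2504128988326 214.83620919359566 [[0.017, -1.0, -0.015, -0.004], [0.992, 0.015, 0.127, -0.49], [-0.127, -0.017, 0.992, -1.285], [0.0, 0.0, 0.0, 1.0]] ['frame', 'range_z', 'fx', 'fy', 'cx', 'cy', 'extrinsics']
```

View pics/top0.png

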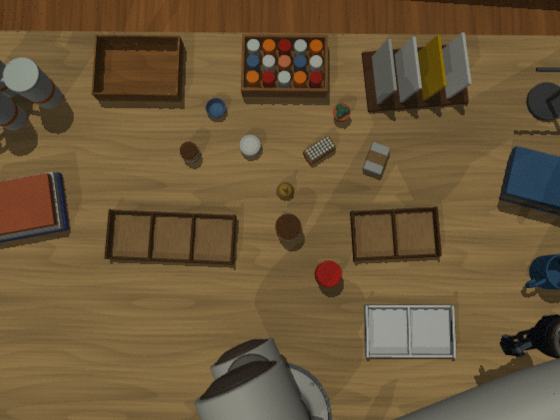

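View pics/scene0.png

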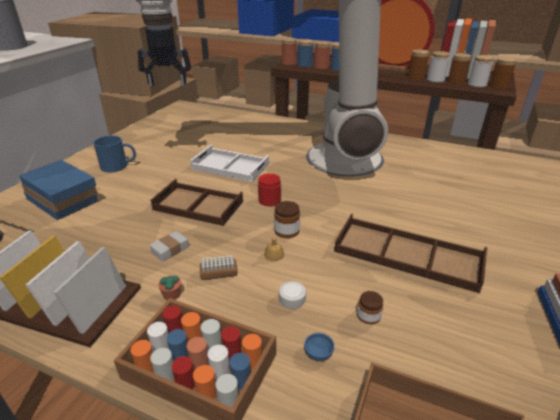

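Top view: tray3 at (172,238), tray2 at (395,234). The small candle is at (190,152), round soap (250,145), brush (320,150), oblong soap (377,160) and large candle (289,230). The bell (285,190), pot (341,112) and dish (216,108) stay put, as do the red look-alike (328,273) and the white tray (410,330).

```bash
cat > h.py <<'E'
import numpy as np,cv2
from workcell import bot,camera,ticket
def cloud(name):
    c=camera(name) if isinstance(name,str) else name
    z=c["range_z"];v,u=np.mgrid[:z.shape[0],:z.shape[1]]
    P=np.stack([(u-c["cx"])/c["fx"]*z,-(v-c["cy"])/c["fy"]*z,-z],-1)
    E=np.linalg.inv(c["extrinsics"]);W=P@E[:3,:3].T+E[:3,3];W[z==0]=np.nan
    return c,W
def objs(W,zmin,roi,amin=15):
    m=(W[...,2]>zmin)&(W[...,2]<.15)&(W[...,0]>roi[0])&(W[...,0]<roi[1])&(W[...,1]>roi[2])&(W[...,1]<roi[3])
    n,l,s,ce=cv2.connectedComponentsWithStats(m.astype(np.uint8))
    return [(s[i],ce[i],W[l==i]) for i in range(1,n) if s[i][4]>=amin]
E
python3 - <<'E'
from h import *
for n in("top","scene"):
    c,W=cloud(n)
    print(n,"table z",np.nanmedian(W[...,2][(abs(W[...,0]-.5)<.15)&(abs(W[...,1])<.4)]))
    for s,ce,P in objs(W,.012,(.25,.8,-.45,.45)):
        z=np.percentile(P[:,2],95)
        T=P[P[:,2]>z-.006]
        r=cv2.minAreaRect((T[:,:2]*1000).astype(np.float32))
        ra=cv2.minAreaRect((P[:,:2]*1000).astype(np.float32))
        print(ce.round(0),s[4],"ztop %.3f"%z,"topmed",T.mean(0).round(3),"rect",np.round(r[0],0),np.round(r[1],0),round(r[2],1),"| all",np.round(ra[0],0),np.round(ra[1],0),round(ra[2],1))
E
```

```text
top table z 0.0010881334731296377
[391.  98.] 387 ztop 0.105 topmed [ 0.795 -0.288  0.105] rect [ 797. -296.] [11. 71.] 4.7 | all [ 787. -274.] [ 30. 116.] 3.2
[427. 101.] 107 ztop 0.053 topmed [ 0.799 -0.373  0.059] rect [ 799. -373.] [1. 7.] 3.5 | all [ 793. -365.] [19. 84.] 5.6
[145.  96.] 481 ztop 0.052 topmed [0.793 0.357 0.05 ] rect [794. 360.] [  9. 180.] 0.3 | all [793. 360.] [ 10. 180.] 0.6
[215. 106.] 106 ztop 0.024 topmed [0.772 0.177 0.021] rect [770. 177.] [52. 52.] 60.6 | all [770. 176.] [53. 51.] 9.2
[341. 111.] 251 ztop 0.048 topmed [ 0.758 -0.147  0.045] rect [ 758. -148.] [28. 28.] 7.1 | all [ 758. -147.] [45. 44.] 27.8
[250. 145.] 382 ztop 0.030 topmed [0.67  0.084 0.027] rect [671.  85.] [52. 53.] 59.1 | all [671.  86.] [55. 54.] 0.3
[319. 149.] 484 ztop 0.036 topmed [ 0.663 -0.093  0.034] rect [663. -92.] [29. 67.] 35.0 | all [663. -92.] [41. 80.] 33.2
[189. 151.] 326 ztop 0.050 topmed [0.65  0.238 0.047] rect [651. 238.] [41. 42.] 87.4 | all [649. 237.] [45. 45.] 73.4
[376. 158.] 579 ztop 0.032 topmed [ 0.641 -0.236  0.029] rect [ 641. -237.] [47. 75.] 70.8 | al
[... 2081 characters left out ...]
6 topmed [ 0.662 -0.091  0.034] rect [661. -91.] [32. 67.] 34.3 | all [662. -90.] [42. 80.] 34.7
[170. 285.] 413 ztop 0.047 topmed [ 0.759 -0.144  0.044] rect [ 760. -143.] [30. 32.] 41.5 | all [ 757. -145.] [42. 45.] 84.3
[292. 293.] 551 ztop 0.028 topmed [0.672 0.087 0.026] rect [669.  86.] [53. 54.] 1.5 | all [670.  86.] [56. 54.] 45.7
[370. 305.] 666 ztop 0.048 topmed [0.651 0.239 0.046] rect [649. 239.] [42. 42.] 41.5 | all [651. 239.] [45. 46.] 56.4
[319. 345.] 299 ztop 0.021 topmed [0.768 0.178 0.019] rect [768. 178.] [55. 51.] 20.5 | all [768. 178.] [55. 51.] 20.5
[432. 391.] 2230 ztop 0.051 topmed [0.793 0.365 0.049] rect [792. 360.] [ 10. 179.] 1.4 | all [792. 360.] [ 10. 179.] 1.2
```

```bash
python3 -m jog '{"turn":[[0,0,0],[0,0,0],[0,0,0],[0,0,0],[0,0,0],[0,0,0],[0,0,0],[0,0,-0.5],[0,0,-0.5],[0,0,-0.5]],"delta_pos":[[0.3,0.7,0],[0.37,0.8,0],[0.37,0.8,0],[0.37,0.8,0],[0.37,0.8,0],[0.37,0.8,0],[0.37,0.8,0],[0.37,0.8,0],[0.37,0.8,0],[0.37,0.8,0]],"hand":[1,1,1,1,1,1,1,1,1,1]}' 40; python3 -c "
from h import *
o=bot.get_obs();print(o['q'],o['ee_pos'],o['tcp_rot'])"
```

```text
time: 1.2
ee_pos: [0.4185, -0.0997, 0.2022]
tcp_rot: [180.0, -0.0, 13.3]
wrist_force: [0.7, -1.8, -0.0]
opening: 0.0853
[-1.33999620e+01 -1.13141100e+01 -5.46974738e+00  9.58168514e+01
 -3.55950167e-03  1.53285226e+02] [ 0.41851209 -0.09972342  0.20217597] [ 1.79984453e+02 -2.29744020e-02  1.33148139e+01]
```

```bash
python3 -m jog '{"turn":[[0,0,0.9],[0,0,0.9],[0,0,0.9],[0,0,0.9],[0,0,0.9],[0,0,0.9],[0,0,0.9],[0,0,0.9],[0,0,0],[0,0,0]],"delta_pos":[[0.3,0.6,0],[0.3,0.6,0],[0.23,0.5,0],[0,0,-0.4],[0,0,-0.4],[0,0,-0.4],[0,0,-0.4],[0,0,-0.2],[0,0,-0.1],[0,0,0]],"hand":[1,1,1,1,1,1,1,1,1,1]}' 40; python3 - <<'E'
from h import *
c=camera("wrist");cv2.imwrite("pics/w1.png",c["frame"][:,:,::-1]);print(c["mount"].round(3),c["fx"])
E
```

```text
time: 2.2
ee_pos: [0.4593, -0.0165, 0.1066]
tcp_rot: [-179.9, 0.0, 70.9]
wrist_force: [0.0, 0.3, 0.6]
opening: 0.0855
[[-0.     0.953  0.303  0.078]
 [ 1.     0.     0.    -0.001]
 [ 0.     0.303 -0.953 -0.171]
 [ 0.     0.     0.     1.   ]] 316.51796472092684
```

View pics/w1.png

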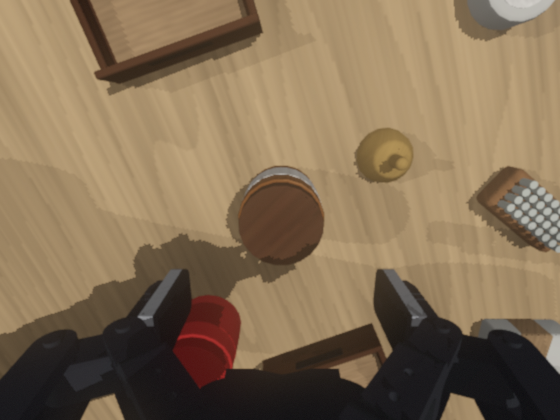

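Wrist view: the lid is centred at column 281, midway between the jaws. The bell (385,155) and red candle (210,340) are clear. I'll descend and grip.

```bash
python3 -m jog '{"turn":[[0,0,0],[0,0,0],[0,0,0],[0,0,0],[0,0,0],[0,0,0],[0,0,0],[0,0,0],[0,0,0],[0,0,0]],"delta_pos":[[0.02,0.03,-0.4],[0,0,-0.5],[0,0,-0.5],[0,0,-0.3],[0,0,-0.15],[0,0,0],[0,0,0],[0,0,0],[0,0,0],[0,0,0]],"hand":[1,1,1,1,1,1,0.2,0.2,0.2,0.2]}' 40; python3 -m jog '{"turn":[[0,0,0],[0,0,0],[0,0,0],[0,0,0],[0,0,0],[0,0,0],[0,0,0],[0,0,0],[0,0,0],[0,0,0]],"delta_pos":[[0,0,0],[0,0,0],[0,0,0],[0,0,0],[0,0,0],[0,0,0],[0,0,0.1],[0,0,0.3],[0,0,0.5],[0,0,0.6]],"hand":[-0.2,-0.2,-0.2,-0.2,-0.2,-0.2,-0.2,-0.2,-0.2,-0.2]}' 40
```

```text
time: 3.25
ee_pos: [0.4613, -0.0149, 0.0162]
tcp_rot: [179.9, -0.0, 71.1]
wrist_force: [-3.5, 0.4, 5.8]
opening: 0.062
time: 4.25
ee_pos: [0.4601, -0.015, 0.0908]
tcp_rot: [-179.9, 0.0, 71.1]
wrist_force: [1.0, 0.2, -3.0]
opening: 0.0618
```

```bash
python3 -m jog '{"turn":[[0,0,0],[0,0,0.4],[0,0,0.4],[0,0,0.4],[0,0,0.4],[0,0,0.4],[0,0,0],[0,0,0],[0,0,0],[0,0,0]],"delta_pos":[[0,0.4,0.1],[-0.05,0.7,0],[-0.07,0.7,0],[-0.08,0.8,0],[-0.1,0.8,0],[-0.1,0.8,0],[-0.07,0.7,0],[-0.07,0.6,0],[0,0.36,0],[0,0,0]],"hand":[-0.2,-0.2,-0.2,-0.2,-0.2,-0.2,-0.2,-0.2,-0.2,-0.2]}' 40;  python3 - <<'E'
from h import *
c=camera("wrist");cv2.imwrite("pics/w2.png",c["frame"][:,:,::-1]);print(bot.get_obs()['ee_pos'])
E
```

```text
time: 5.25
ee_pos: [0.4337, 0.2798, 0.0952]
tcp_rot: [180.0, -0.0, 87.2]
wrist_force: [0.8, -0.7, -3.2]
opening: 0.0617
[0.43368221 0.27856985 0.09504523]
```

View pics/w2.png

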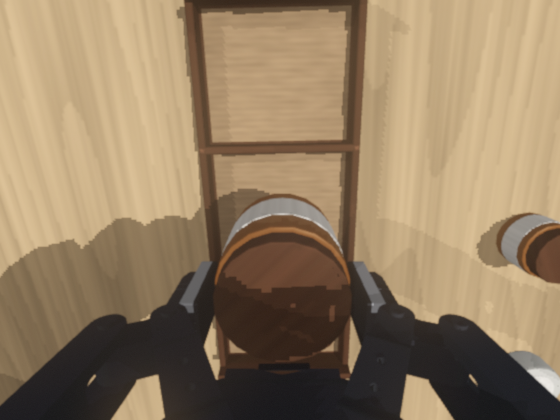

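Candle is over the middle bay (tray walls at columns 205 and 355, candle centre at 283). I'll lower it and feel for contact.

```bash
python3 -m jog '{"turn":[[0,0,0],[0,0,0],[0,0,0],[0,0,0],[0,0,0],[0,0,0],[0,0,0],[0,0,0],[0,0,0],[0,0,0]],"delta_pos":[[0,0,-0.3],[0,0,-0.5],[0,0,-0.3],[0,0,-0.2],[0,0,-0.06],[0,0,-0.04],[0,0,-0.02],[0,0,0],[0,0,0],[0,0,0]],"hand":[-0.2,-0.2,-0.2,-0.2,-0.2,-0.2,-0.2,-0.2,-0.2,-0.2]}' 40
```

```text
time: 6.3
ee_pos: [0.4338, 0.2782, 0.024]
tcp_rot: [180.0, -0.0, 87.1]
wrist_force: [0.4, -0.5, -3.3]
opening: 0.0619
```

```bash
python3 -m jog '{"turn":[[0,0,0],[0,0,0],[0,0,0],[0,0,0],[0,0,0],[0,0,0],[0,0,0],[0,0,0],[0,0,0],[0,0,0]],"delta_pos":[[0,0,-0.02],[0,0,0],[0,0,-0.02],[0,0,0],[0,0,0],[0,0,0],[0,0,0],[0,0,0],[0,0,0],[0,0,0]],"hand":[-0.2,-0.2,-0.2,-0.2,-0.2,-0.2,-0.2,-0.2,-0.2,-0.2]}' 40
```

```text
time: 7.3
ee_pos: [0.4337, 0.278, 0.0223]
tcp_rot: [180.0, -0.0, 87.1]
wrist_force: [-3.5, -2.7, 5.8]
opening: 0.0622
```

```bash
python3 -m jog '{"turn":[[0,0,0],[0,0,0],[0,0,0],[0,0,0],[0,0,0],[0,0,0],[0,0,0],[0,0,0],[0,0,0],[0,0,0]],"delta_pos":[[0,0,0],[0,0,0],[0,0,0],[0,0,0.1],[0,0,0.3],[0,0,0.5],[0,0,0.6],[0,0,0.6],[0,0,0.3],[0,0,0]],"hand":[0.6,0.75,0.75,0.75,0.75,0.75,0.75,0.75,0.75,1]}' 40;  python3 - <<'E'
from h import *
c=camera("wrist");cv2.imwrite("pics/w3.png",c["frame"][:,:,::-1]);print(bot.get_obs()['ee_pos'])
E
```

```text
time: 8.3
ee_pos: [0.4347, 0.2787, 0.1443]
tcp_rot: [179.8, -0.1, 87.1]
wrist_force: [-0.1, -0.1, 0.5]
opening: 0.085
[0.43411066 0.27829748 0.14225271]
```

View pics/w3.png

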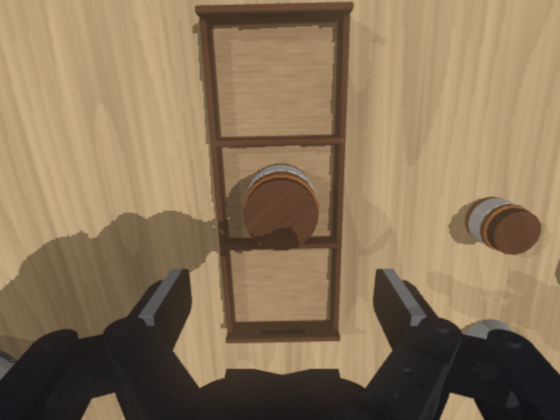

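```bash
python3 -m jog '{"turn":[[0,0,0],[0,0,0],[0,0,0],[0,0,0],[0,0,0],[0,0,0],[0,0,0],[0,0,0],[0,0,0],[0,0,0]],"delta_pos":[[0.4,-0.33,0],[0.54,-0.44,0],[0.54,-0.44,0],[0.54,-0.44,0],[0.54,-0.44,0],[0.54,-0.44,0],[0.54,-0.44,0],[0.54,-0.44,-0.2],[0.54,-0.44,-0.4],[0,0,-0.2]],"hand":[1,1,1,1,1,1,1,1,1,1]}' 40;  python3 - <<'E'
from h import *
print(bot.get_obs()['ee_pos'])
c=camera("wrist");cv2.imwrite("pics/w4.png",c["frame"][:,:,::-1])
E
```

```text
time: 9.35
ee_pos: [0.6705, 0.0825, 0.0963]
tcp_rot: [-179.7, 0.1, 86.9]
wrist_force: [-0.9, 0.4, -0.1]
opening: 0.0857
[0.67050154 0.08248857 0.09632281]
```

View pics/w4.png

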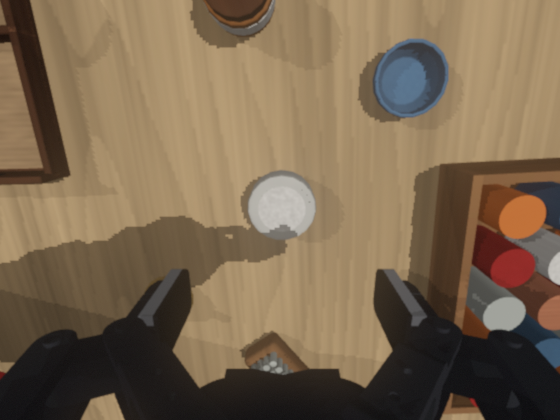

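Soap at (282,207), centred between the jaws.

```bash
python3 -m jog '{"turn":[[0,0,0],[0,0,0],[0,0,0],[0,0,0],[0,0,0],[0,0,0],[0,0,0],[0,0,0],[0,0,0],[0,0,0]],"delta_pos":[[0,0,-0.4],[0,0,-0.6],[0,0,-0.4],[0,0,-0.2],[0,0,-0.16],[0,0,0],[0,0,0],[0,0,0],[0,0,0],[0,0,0]],"hand":[1,1,1,1,1,1,1,1,1,1]}' 40
```

```text
time: 10.4
ee_pos: [0.67, 0.0855, 0.0142]
tcp_rot: [180.0, -0.0, 87.1]
wrist_force: [0.3, -0.8, 0.3]
opening: 0.0856
```

Now the last 11 mm, then close.

```bash
python3 -m jog '{"turn":[[0,0,0],[0,0,0],[0,0,0],[0,0,0],[0,0,0],[0,0,0],[0,0,0],[0,0,0],[0,0,0],[0,0,0]],"delta_pos":[[0,0.01,-0.12],[0,0,-0.1],[0,0,0],[0,0,0],[0,0,0],[0,0,0],[0,0,0],[0,0,0],[0,0,0],[0,0,0]],"hand":[1,1,1,0.2,0.1,0,0,0,0,0]}' 30; python3 -m jog '{"turn":[[0,0,0],[0,0,0],[0,0,0],[0,0,0],[0,0,0],[0,0,0],[0,0,0],[0,0,0],[0,0,0],[0,0,0]],"delta_pos":[[0,0,0],[0,0,0],[0,0,0.06],[0,0,0.2],[0,0,0.3],[0,0,0.4],[0,0,0.5],[0,0,0.3],[0,0,0.1],[0,0,0]],"hand":[-0.2,-0.2,-0.2,-0.2,-0.2,-0.2,-0.2,-0.2,-0.2,-0.2]}' 30;  python3 - <<'E'
from h import *
print(bot.get_obs()['ee_pos'])
c=camera("wrist");cv2.imwrite("pics/w5.png",c["frame"][:,:,::-1])
E
```

```text
time: 11.4
ee_pos: [0.6696, 0.086, 0.0026]
tcp_rot: [-180.0, 0.0, 87.1]
wrist_force: [0.5, -0.1, 0.1]
opening: 0.0424
time: 12.4
ee_pos: [0.6701, 0.0861, 0.0965]
tcp_rot: [179.9, -0.0, 87.1]
wrist_force: [-0.2, 0.7, -0.9]
opening: 0.0343
[0.67010116 0.08606608 0.09648941]
```

View pics/w5.png

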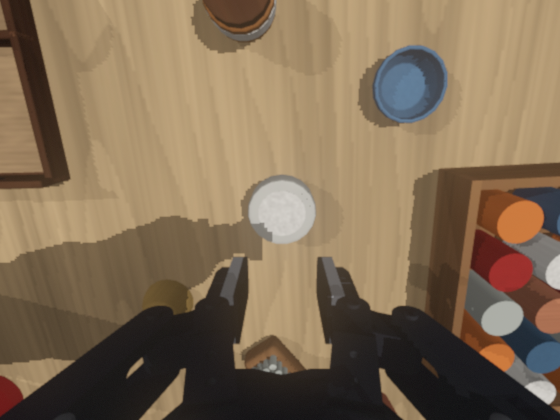

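Grasp missed: the jaws closed to 34 mm and the soap is still on the table at (282,210). I'll measure it with the wrist depth.

```bash
cat >> h.py <<'E'
from scipy.spatial.transform import Rotation as Ro
def wcloud():
    o=bot.get_obs();c=camera("wrist");z=c["range_z"];v,u=np.mgrid[:z.shape[0],:z.shape[1]]
    P=np.stack([(u-c["cx"])/c["fx"]*z,-(v-c["cy"])/c["fy"]*z,-z],-1)
    M=c["mount"];T=P@M[:3,:3].T+M[:3,3]
    R=Ro.from_euler('xyz',o['tcp_rot'],degrees=True).as_matrix()
    W=T@R.T+o['ee_pos'];W[z==0]=np.nan
    return o,c,T,W
E
python3 - <<'E'
from h import *
o,c,T,W=wcloud()
print(o['ee_pos'],o['tcp_rot'])
for r,cc in((210,282),(330,230),(265,240),(265,325),(150,280)): print(r,cc,W[r,cc].round(4),"tool",T[r,cc].round(4))
for s,ce,P in objs(W,.012,(.6,.8,0,.3)): print(ce,s[4],P.mean(0).round(3),np.percentile(P[:,2],95),P.min(0).round(3),P.max(0).round(3))
c2,W2=cloud("top")
for s,ce,P in objs(W2,.012,(.6,.74,0.,.3)): print(ce,s[4],P.mean(0).round(3),P.min(0).round(3),P.max(0).round(3))
cv2.imwrite("pics/t5.png",c2["frame"][:,:,::-1])
E
```

```text
[0.66961942 0.08600218 0.09525143] [-1.79987834e+02  2.61157426e-03  8.70848438e+01]
210 282 [0.6691 0.0884 0.0255] tool [ 0.0023 -0.0006  0.0698]
330 230 [0.6549 0.1041 0.189 ] tool [ 0.0173 -0.0157 -0.0938]
265 240 [0.6505 0.098  0.1364] tool [ 0.011  -0.0197 -0.0412]
265 325 [0.6891 0.0959 0.1361] tool [ 0.0109  0.019  -0.0409]
150 280 [ 0.6697  0.1325 -0.0016] tool [ 0.0464 -0.0023  0.0968]
[242.00536673  16.22406082] 2236 [0.651 0.222 0.038] 0.04607545558008259 [0.625 0.214 0.012] [0.673 0.236 0.047]
[416.84148045  81.98952514] 1432 [0.772 0.178 0.018] 0.019895165582805418 [0.742 0.15  0.012] [0.796 0.203 0.021]
[282.69098474 210.69042996] 3605 [0.67  0.087 0.025] 0.026108990426249885 [0.642 0.058 0.012] [0.697 0.113 0.027]
[234.50434783 277.82065217] 920 [0.648 0.094 0.14 ] 0.14900885670795985 [0.639 0.076 0.124] [0.653 0.099 0.15 ]
[330.43307943 277.89336235] 919 [0.691 0.091 0.14 ] 0.14906592070485408 [0.686 0.074 0.124] [0.7   0.097 0.15 ]
[188.92156863 151.10130719] 306 [0.647 0.236 0.042] [0.627 0.216 0.013] [0.673 0.26  0.052]
```

View pics/t5.png

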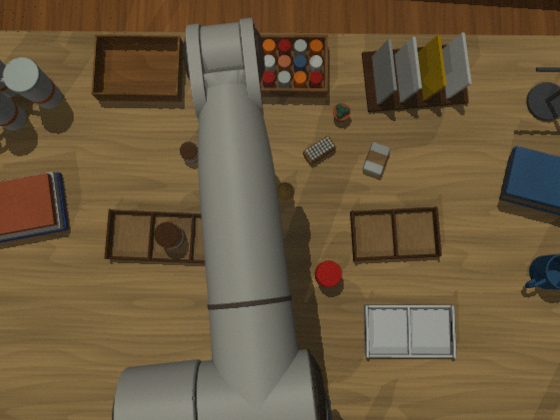

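```bash
python3 - <<'E'
from h import *
o,c,T,W=wcloud()
print(o['opening'],o['ee_pos'])
m=(T[...,2]<.03)&(T[...,2]>-.16)
n,l,s,ce=cv2.connectedComponentsWithStats(m.astype(np.uint8))
for i in range(1,n):
    if s[i][4]>30:
        P=T[l==i];print(s[i],P.min(0).round(4),P.max(0).round(4))
        j=P[:,2].argsort()[::-1][:5];print(P[j].round(4))
for r in range(245,300,4): print(r,[T[r,cc,2].round(3) for cc in(225,230,235,240,245,250,255)])
E
```

```text
0.03430801638350543 [0.66912936 0.08598428 0.09423118]
[    0   257   560   163 43010] [-0.0132 -0.0648 -0.1248] [ 0.0214  0.0631 -0.0282]
[[ 0.006  -0.0175 -0.0282]
 [ 0.0061  0.0168 -0.0284]
 [ 0.0041  0.0168 -0.0287]
 [ 0.0053 -0.0175 -0.0289]
 [ 0.0049  0.0168 -0.0293]]
245 [np.float64(0.095), np.float64(0.096), np.float64(0.095), np.float64(0.095), np.float64(0.095), np.float64(0.096), np.float64(0.094)]
249 [np.float64(0.094), np.float64(0.096), np.float64(0.095), np.float64(0.095), np.float64(0.094), np.float64(0.095), np.float64(0.095)]
253 [np.float64(0.096), np.float64(0.096), np.float64(0.095), np.float64(0.095), np.float64(0.095), np.float64(0.096), np.float64(0.094)]
257 [np.float64(0.095), np.float64(0.096), np.float64(-0.033), np.float64(-0.033), np.float64(-0.032), np.float64(0.096), np.float64(0.095)]
261 [np.float64(0.096), np.float64(0.095), np.float64(-0.037), np.float64(-0.037), np.float64(-0.037), np.float64(0.095), np.float64(0.096)]
265 [np.float64(0.096), np.float64(0.094), np.float64(-0.041), np.float64(-0.042), np.float64(-0.042), np.float64(0.094), np.floa
[... 453 characters left out ...]
t64(-0.055), np.float64(-0.055), np.float64(-0.054), np.float64(-0.055), np.float64(-0.044), np.float64(0.095), np.float64(0.095)]
285 [np.float64(-0.059), np.float64(-0.059), np.float64(-0.06), np.float64(-0.059), np.float64(-0.043), np.float64(0.095), np.float64(0.096)]
289 [np.float64(-0.062), np.float64(-0.062), np.float64(-0.062), np.float64(-0.059), np.float64(-0.044), np.float64(0.096), np.float64(0.095)]
293 [np.float64(-0.064), np.float64(-0.065), np.float64(-0.064), np.float64(-0.059), np.float64(-0.044), np.float64(0.095), np.float64(0.095)]
297 [np.float64(-0.067), np.float64(-0.066), np.float64(-0.067), np.float64(-0.06), np.float64(-0.045), np.float64(0.095), np.float64(0.096)]
```

The wrist depth puts the finger ends about 28 mm behind the reported TCP, which explains the jaws passing over the 26 mm soap. I'll open and measure again to confirm.

```bash
python3 -m jog '{"turn":[[0,0,0],[0,0,0],[0,0,0],[0,0,0],[0,0,0],[0,0,0],[0,0,0],[0,0,0],[0,0,0],[0,0,0]],"delta_pos":[[0,0,0],[0,0,0],[0,0,-0.4],[0,0,-0.5],[0,0,-0.4],[0,0,-0.2],[0,0,-0.1],[0,0,0],[0,0,0],[0,0,0]],"hand":[0.75,0.75,0.75,0.75,0.75,0.75,0.75,0.75,0.75,0.75]}' 30
python3 - <<'E'
from h import *
o,c,T,W=wcloud()
print(o['opening'],o['ee_pos'])
m=(T[...,2]<-.01)&(T[...,2]>-.16)
P=T[m];j=P[:,2].argsort()[::-1][:400:40];print(P[j].round(4))
cv2.imwrite("pics/w6.png",c["frame"][:,:,::-1])
E
```

```text
time: 13.6
ee_pos: [0.6703, 0.0861, 0.0168]
tcp_rot: [179.9, -0.0, 87.1]
wrist_force: [0.2, 0.2, -0.4]
opening: 0.075
0.07497724183703551 [0.67030789 0.08612133 0.01680732]
[[-0.0346  0.1361 -0.01  ]
 [ 0.0291  0.1331 -0.0101]
 [-0.1025 -0.1003 -0.0102]
 [-0.0931 -0.1073 -0.0104]
 [-0.1005 -0.1006 -0.0105]
 [-0.0519  0.1383 -0.0106]
 [-0.0944 -0.1067 -0.0108]
 [ 0.0045  0.1346 -0.0109]
 [ 0.0135  0.1345 -0.011 ]
 [-0.0198  0.1349 -0.0111]]
```

View pics/w6.png

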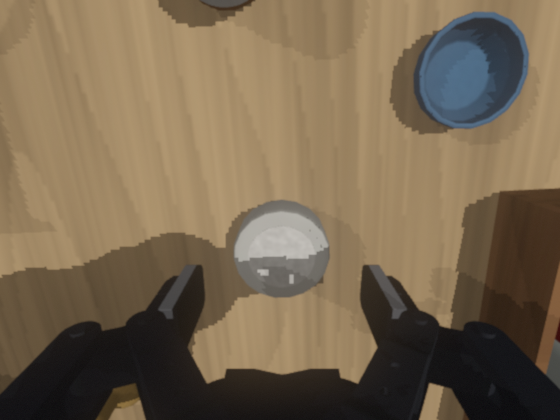

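```bash
python3 - <<'E'
from h import *
o,c,T,W=wcloud()
m=(T[...,2]<.0)&(T[...,2]>-.16)&(abs(T[...,1])<.065)&(abs(T[...,0])<.025)
P=T[m];j=P[:,2].argsort()[::-1][:200:25];print(P[j].round(4))
E
```

```text
[[ 0.0219  0.0142 -0.0001]
 [ 0.024   0.0106 -0.0011]
 [ 0.022   0.0146 -0.0021]
 [ 0.0218  0.015  -0.0033]
 [ 0.022   0.0139 -0.0038]
 [ 0.0204 -0.0178 -0.0043]
 [ 0.0217 -0.015  -0.0048]
 [ 0.0135 -0.0241 -0.0051]]
```

```bash
python3 - <<'E'
from h import *
o,c,T,W=wcloud()
m=(T[...,2]<-.005)&(T[...,2]>-.16)&(abs(T[...,1])<.065)&(abs(T[...,1])>.033)&(abs(T[...,0])<.025)
P=T[m];j=P[:,2].argsort()[::-1][:200:25];print(P[j].round(4))
E
python3 -m jog '{"turn":[[0,0,0],[0,0,0],[0,0,0],[0,0,0],[0,0,0],[0,0,0],[0,0,0],[0,0,0],[0,0,0],[0,0,0]],"delta_pos":[[0,0,-0.1],[0,0,-0.1],[0,0,-0.1],[0,0,-0.1],[0,0,-0.1],[0,0,0],[0,0,0],[0,0,0],[0,0,0],[0,0,0]],"hand":[0.75,0.75,0.75,0.75,0.75,0.75,0.75,0.75,0.75,0.75]}' 30
python3 - <<'E'
from h import *
o,c,T,W=wcloud()
cv2.imwrite("pics/w7.png",c["frame"][:,:,::-1])
E
```

```text
[[-0.0069 -0.038  -0.0367]
 [ 0.0047  0.037  -0.038 ]
 [ 0.0061 -0.0379 -0.0386]
 [ 0.0081 -0.0376 -0.0394]
 [ 0.0062 -0.0376 -0.0398]
 [-0.0004  0.0373 -0.0402]
 [-0.0017 -0.0376 -0.0406]
 [ 0.011   0.038  -0.041 ]]
time: 14.75
ee_pos: [0.6698, 0.086, -0.0092]
tcp_rot: [180.0, -0.0, 87.1]
wrist_force: [0.7, 0.2, -0.9]
opening: 0.0747
```

View pics/w7.png

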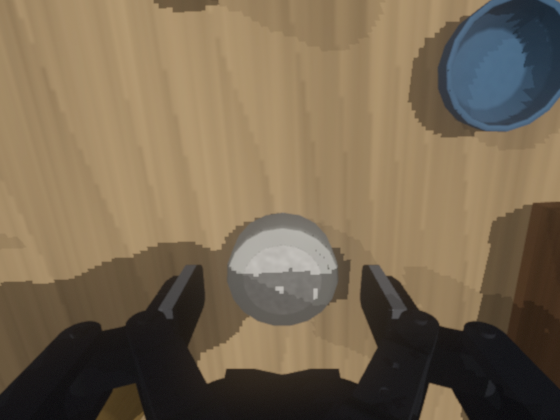

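Confirmed: finger ends are 37 mm behind the TCP at 75 mm opening and 28 mm at 34 mm. At TCP z = -0.009 nothing is touched. I'll go to z ≈ -0.026 so the tips sit about 6 mm above the table when closed on the soap.

```bash
python3 -m jog '{"turn":[[0,0,0],[0,0,0],[0,0,0],[0,0,0],[0,0,0],[0,0,0],[0,0,0],[0,0,0],[0,0,0],[0,0,0]],"delta_pos":[[0,0,-0.1],[0,0,-0.1],[0,0,-0.1],[0,0,-0.04],[0,0,0],[0,0,0],[0,0,0],[0,0,0],[0,0,0],[0,0,0]],"hand":[0.75,0.75,0.75,0.75,0.75,0.75,0.4,0.2,0.2,0.2]}' 30
```

```text
time: 15.8
ee_pos: [0.67, 0.086, -0.0259]
tcp_rot: [180.0, -0.0, 87.1]
wrist_force: [-0.0, -0.3, 2.9]
opening: 0.0548
```

```bash
python3 -m jog '{"turn":[[0,0,0],[0,0,0],[0,0,0],[0,0,0],[0,0,0],[0,0,0],[0,0,0],[0,0,0],[0,0,0],[0,0,0]],"delta_pos":[[0,0,0],[0,0,0],[0,0,0],[0,0,0],[0,0,0.06],[0,0,0.1],[0,0,0.2],[0,0,0.2],[0,0,0],[0,0,0]],"hand":[0,0,0,0,0,0,0,0,0,0]}' 30
python3 - <<'E'
from h import *
o,c,T,W=wcloud()
cv2.imwrite("pics/w8.png",c["frame"][:,:,::-1])
E
```

```text
time: 16.8
ee_pos: [0.67, 0.0861, 0.0021]
tcp_rot: [179.9, -0.0, 87.1]
wrist_force: [0.9, -0.1, -0.8]
opening: 0.0544
```

View pics/w8.png

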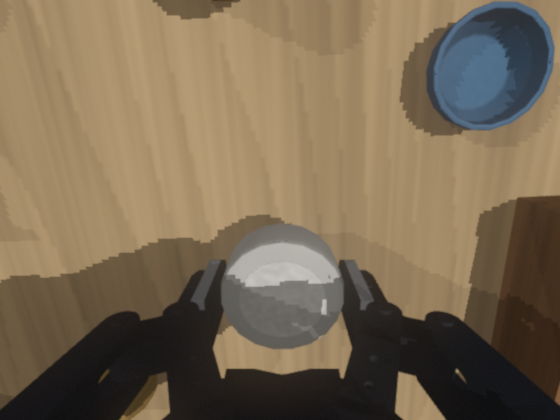

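Soap is held (opening 54 mm, near its 56 mm diameter). Carrying it to the near end bay (430,174).

```bash
python3 -m jog '{"turn":[[0,0,0],[0,0,0],[0,0,0],[0,0,0],[0,0,0],[0,0,0],[0,0,0],[0,0,0.1],[0,0,0],[0,0,0]],"delta_pos":[[-0.3,0.11,0.4],[-0.6,0.22,0.5],[-0.6,0.22,0.3],[-0.6,0.22,0],[-0.6,0.22,0],[-0.6,0.22,0],[-0.6,0.22,0],[-0.6,0.22,0],[-0.3,0.11,0],[0,0,0]],"hand":[0,0,0,0,0,0,0,0,0,0]}' 30
python3 -m jog '{"turn":[[0,0,0],[0,0,0],[0,0,0],[0,0,0],[0,0,0],[0,0,0],[0,0,0],[0,0,0],[0,0,0],[0,0,0]],"delta_pos":[[0,0,-0.2],[0,0,-0.2],[0,0,0],[0,0,0],[0,0,0],[0,0,0],[0,0,0],[0,0,0],[0,0,0],[0,0,0]],"hand":[0,0,0,0,0,0,0,0,0,0]}' 30
python3 - <<'E'
from h import *
o,c,T,W=wcloud()
cv2.imwrite("pics/w9.png",c["frame"][:,:,::-1])
E
```

```text
time: 17.85
ee_pos: [0.4285, 0.1745, 0.0617]
tcp_rot: [180.0, -0.0, 88.0]
wrist_force: [1.7, 0.3, -1.1]
opening: 0.0548
time: 18.85
ee_pos: [0.4296, 0.1741, 0.0416]
tcp_rot: [180.0, -0.0, 87.9]
wrist_force: [0.8, 0.4, -0.7]
opening: 0.0544
```

View pics/w9.png

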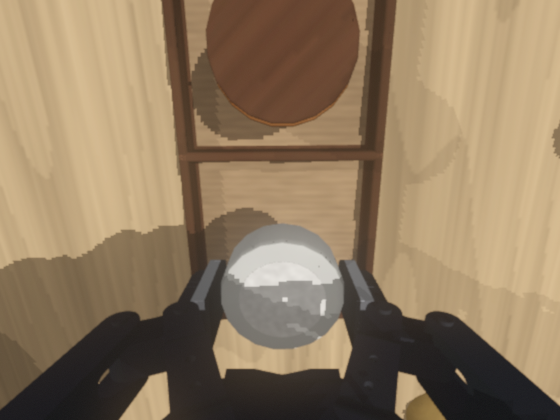

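```bash
python3 -m jog '{"turn":[[0,0,0],[0,0,0],[0,0,0],[0,0,0],[0,0,0],[0,0,0],[0,0,0],[0,0,0],[0,0,0],[0,0,0]],"delta_pos":[[0,0,-0.3],[0,0,-0.4],[0,0,-0.3],[0,0,-0.1],[0,0,-0.06],[0,0,-0.04],[0,0,0],[0,0,0],[0,0,0],[0,0,0]],"hand":[0,0,0,0,0,0,0,0,0,0]}' 30
python3 -m jog '{"turn":[[0,0,0],[0,0,0],[0,0,0],[0,0,0],[0,0,0],[0,0,0],[0,0,0],[0,0,0],[0,0,0],[0,0,0]],"delta_pos":[[0,0,-0.02],[0,0,0],[0,0,0],[0,0,0],[0,0,0],[0,0,0],[0,0,0],[0,0,0],[0,0,0],[0,0,0]],"hand":[0,0,0,0,0,0,0,0,0,0]}' 30
```

```text
time: 19.9
ee_pos: [0.4298, 0.1741, -0.0181]
tcp_rot: [180.0, -0.0, 87.9]
wrist_force: [0.9, -0.0, -1.7]
opening: 0.0546
time: 20.9
ee_pos: [0.4296, 0.174, -0.0194]
tcp_rot: [-180.0, -0.0, 87.9]
wrist_force: [0.2, 0.5, -0.4]
opening: 0.0546
```

```bash
python3 -m jog '{"turn":[[0,0,0],[0,0,0],[0,0,0],[0,0,0],[0,0,0],[0,0,0],[0,0,0],[0,0,0],[0,0,0],[0,0,0]],"delta_pos":[[0,0,-0.02],[0,0,-0.01],[0,0,0],[0,0,0],[0,0,0],[0,0,0],[0,0,0],[0,0,0],[0,0,0],[0,0,0]],"hand":[0,0,0,0,0,0,0,0,0,0]}' 30
```

```text
time: 21.9
ee_pos: [0.4298, 0.1741, -0.02]
tcp_rot: [180.0, -0.0, 87.9]
wrist_force: [-3.5, -1.9, 9.3]
opening: 0.0544
```

```bash
python3 -m jog '{"turn":[[0,0,0],[0,0,0],[0,0,0],[0,0,0],[0,0,0],[0,0,0],[0,0,0],[0,0,0],[0,0,0],[0,0,0]],"delta_pos":[[0,0,0],[0,0,0],[0,0,0],[0,0,0.1],[0,0,0.2],[0,0,0.4],[0,0,0.5],[0,0,0.6],[0,0,0.6],[0,0,0]],"hand":[0.5,0.64,0.64,0.64,0.64,0.64,0.64,0.64,0.64,1]}' 40;  python3 - <<'E'
from h import *
o,c,T,W=wcloud();cv2.imwrite("pics/w10.png",c["frame"][:,:,::-1])
for s,ce,P in objs(W,.025,(.3,.6,0.08,.36),100): print(ce,P.mean(0).round(3),P.min(0).round(3),P.max(0).round(3))
E
```

```text
time: 22.9
ee_pos: [0.4316, 0.1748, 0.1041]
tcp_rot: [179.6, -0.2, 87.9]
wrist_force: [-0.3, -0.9, 0.8]
opening: 0.0822
[279.06504761  66.20584145] [0.433 0.277 0.077] [0.401 0.245 0.062] [0.465 0.306 0.079]
[279.73639802 211.67355252] [0.43  0.175 0.031] [0.402 0.146 0.025] [0.457 0.201 0.034]
[279.65477008 269.60123542] [0.428 0.123 0.031] [0.366 0.117 0.025] [0.489 0.127 0.035]
[190.35377358 284.37735849] [0.389 0.179 0.148] [0.383 0.166 0.143] [0.391 0.188 0.15 ]
[374.13186813 284.6978022 ] [0.473 0.175 0.148] [0.471 0.162 0.144] [0.48  0.185 0.15 ]
```

View pics/w10.png

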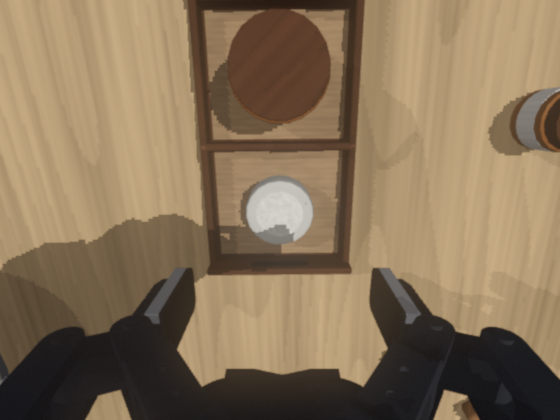

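Soap sits in its bay with its top at 32 mm (6+26), large candle top 78 mm. Next, the brush.

```bash
python3 -m jog '{"turn":[[0,0,0.45],[0,0,0.45],[0,0,0.45],[0,0,0.45],[0,0,0.45],[0,0,0.45],[0,0,0.45],[0,0,0.45],[0,0,0.45],[0,0,0.45]],"delta_pos":[[0.46,-0.53,0],[0.46,-0.53,0],[0.46,-0.53,0],[0.46,-0.53,0],[0.46,-0.53,0],[0.46,-0.53,0],[0.46,-0.53,0],[0.46,-0.53,0],[0.46,-0.53,0],[0.46,-0.53,0]],"hand":[1,1,1,1,1,1,1,1,1,1]}' 40
python3 -m jog '{"turn":[[0,0,0],[0,0,0],[0,0,0],[0,0,0],[0,0,0],[0,0,0],[0,0,0],[0,0,0],[0,0,0],[0,0,0]],"delta_pos":[[0,0,-0.2],[0,0,-0.4],[0,0,-0.3],[0,0,-0.1],[0,0,0],[0,0,0],[0,0,0],[0,0,0],[0,0,0],[0,0,0]],"hand":[1,1,1,1,1,1,1,1,1,1]}' 40
python3 - <<'E'
from h import *
o,c,T,W=wcloud();cv2.imwrite("pics/w11.png",c["frame"][:,:,::-1])
print(o['ee_pos'],o['tcp_rot'])
for s,ce,P in objs(W,.01,(.58,.75,-.16,-.03),500):
    P=P[P[:,2]<.045]
    if len(P): print(s[4],P.mean(0).round(4),cv2.minAreaRect((P[:,:2]*1000).astype(np.float32)))
E
```

```text
time: 23.95
ee_pos: [0.66, -0.0921, 0.0982]
tcp_rot: [-180.0, -0.1, 124.0]
wrist_force: [0.2, 0.6, 0.2]
opening: 0.0849
time: 24.95
ee_pos: [0.6598, -0.091, 0.0493]
tcp_rot: [180.0, 0.0, 123.9]
wrist_force: [0.1, -0.5, -0.0]
opening: 0.0852
[ 0.65975247 -0.09097416  0.04931954] [1.79984741e+02 1.05935161e-02 1.23883378e+02]
6434 [ 0.6578 -0.0875  0.0264] ((660.5249633789062, -91.47296905517578), (40.00070571899414, 78.53654479980469), 34.0275764465332)
1473 [ 0.7419 -0.1406  0.0299] ((742.0178833007812, -142.67515563964844), (15.921565055847168, 34.424354553222656), 0.2440468668937683)
```

View pics/w11.png

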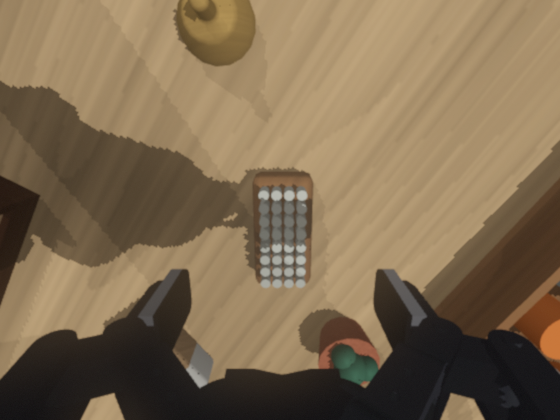

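Brush is aligned between the jaws: centre (284,230) in the image, measured (660.5,-91.5) at 34°. The pot is clear of the gripper.

```bash
python3 -m jog '{"turn":[[0,0,0],[0,0,0],[0,0,0],[0,0,0],[0,0,0],[0,0,0],[0,0,0],[0,0,0],[0,0,0],[0,0,0]],"delta_pos":[[0.02,0,-0.3],[0,0,-0.4],[0,0,-0.4],[0,0,-0.25],[0,0,-0.12],[0,0,0],[0,0,0],[0,0,0],[0,0,0],[0,0,0]],"hand":[1,1,1,1,1,1,0.2,0,-0.2,-0.3]}' 30
python3 -m jog '{"turn":[[0,0,0],[0,0,0],[0,0,0],[0,0,0],[0,0,0],[0,0,0],[0,0,0],[0,0,0],[0,0,0],[0,0,0]],"delta_pos":[[0,0,0],[0,0,0],[0,0,0],[0,0,0],[0,0,0.06],[0,0,0.1],[0,0,0.2],[0,0,0.2],[0,0,0],[0,0,0]],"hand":[-0.4,-0.4,-0.4,-0.4,-0.4,-0.4,-0.4,-0.4,-0.4,-0.4]}' 30
python3 - <<'E'
from h import *
o,c,T,W=wcloud();cv2.imwrite("pics/w12.png",c["frame"][:,:,::-1])
E
```

```text
time: 26.0
ee_pos: [0.6612, -0.0911, -0.0235]
tcp_rot: [179.9, 0.1, 123.9]
wrist_force: [-0.0, 0.8, 3.0]
opening: 0.0392
time: 27.0
ee_pos: [0.661, -0.091, 0.0041]
tcp_rot: [180.0, 0.0, 123.9]
wrist_force: [-0.6, -0.3, -0.5]
opening: 0.0389
```

View pics/w12.png

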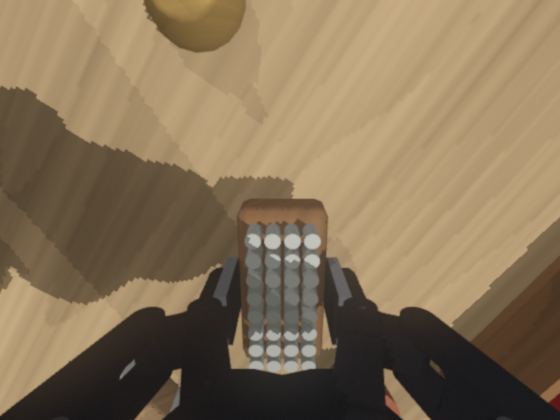

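Brush is held by the block at 39 mm. Carrying it high over to the far end bay (436,382), turning -36°.

```bash
python3 -m jog '{"turn":[[0,0,0],[0,0,0],[0,0,-0.5],[0,0,-0.5],[0,0,-0.5],[0,0,-0.5],[0,0,-0.5],[0,0,-0.5],[0,0,-0.5],[0,0,-0.5]],"delta_pos":[[0,0,0.4],[0,0,0.6],[-0.3,0.6,0.4],[-0.3,0.6,0.4],[-0.32,0.68,0.3],[-0.32,0.68,0.2],[-0.32,0.68,0.1],[-0.32,0.68,0.1],[-0.32,0.68,0],[-0.32,0.68,0]],"hand":[-0.4,-0.4,-0.4,-0.4,-0.4,-0.4,-0.4,-0.4,-0.4,-0.4]}' 30
python3 -m jog '{"turn":[[0,0,-0.45],[0,0,0],[0,0,0],[0,0,0],[0,0,0],[0,0,0],[0,0,0],[0,0,0],[0,0,0],[0,0,0]],"delta_pos":[[-0.32,0.68,0],[-0.32,0.68,0],[-0.32,0.68,0],[-0.32,0.68,0],[-0.32,0.68,0],[-0.32,0.68,0],[-0.04,0.08,0],[0,0,0],[0,0,0],[0,0,0]],"hand":[-0.4,-0.4,-0.4,-0.4,-0.4,-0.4,-0.4,-0.4,-0.4,-0.4]}' 30
```

```text
time: 28.05
ee_pos: [0.5337, 0.1742, 0.1284]
tcp_rot: [-180.0, 0.0, 91.7]
wrist_force: [0.5, -0.9, -0.7]
opening: 0.039
time: 29.05
ee_pos: [0.4372, 0.38, 0.1285]
tcp_rot: [-180.0, 0.0, 88.2]
wrist_force: [-0.7, 0.6, -0.2]
opening: 0.039
```

```bash
python3 -m jog '{"turn":[[0,0,0],[0,0,0],[0,0,0],[0,0,0],[0,0,0],[0,0,0],[0,0,0],[0,0,0],[0,0,0],[0,0,0]],"delta_pos":[[-0.02,0.03,-0.4],[0,0,-0.6],[0,0,-0.5],[0,0,-0.3],[0,0,-0.1],[0,0,0],[0,0,0],[0,0,0],[0,0,0],[0,0,0]],"hand":[-0.4,-0.4,-0.4,-0.4,-0.4,-0.4,-0.4,-0.4,-0.4,-0.4]}' 30
python3 - <<'E'
from h import *
o,c,T,W=wcloud();cv2.imwrite("pics/w13.png",c["frame"][:,:,::-1])
c=camera("scene");cv2.imwrite("pics/s13.png",c["frame"][:,:,::-1])
E
```

```text
time: 30.05
ee_pos: [0.4358, 0.3827, 0.0341]
tcp_rot: [180.0, -0.0, 88.3]
wrist_force: [-1.4, -0.0, -1.1]
opening: 0.0394
```

View pics/w13.png

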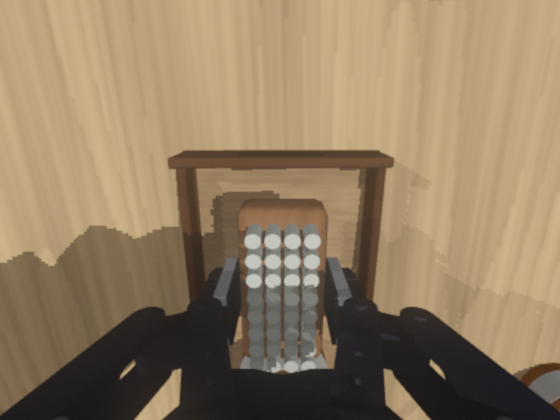

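View pics/s13.png

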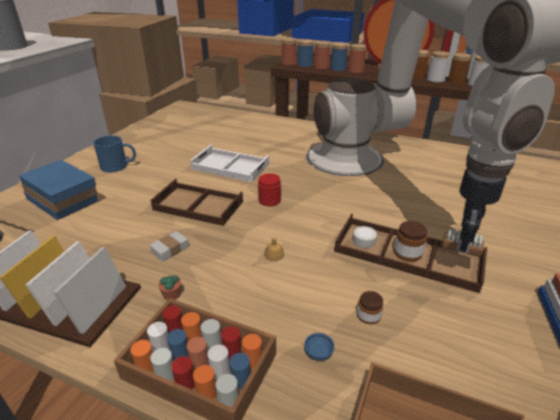

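```bash
python3 -m jog '{"turn":[[0,0,0],[0,0,0],[0,0,0],[0,0,0],[0,0,0],[0,0,0],[0,0,0],[0,0,0],[0,0,0],[0,0,0]],"delta_pos":[[0,0,-0.3],[0,0,-0.4],[0,0,-0.2],[0,0,-0.06],[0,0,-0.04],[0,0,-0.02],[0,0,0],[0,0,0],[0,0,0],[0,0,0]],"hand":[-0.4,-0.4,-0.4,-0.4,-0.4,-0.4,-0.4,-0.4,-0.4,-0.4]}' 30
python3 -m jog '{"turn":[[0,0,0],[0,0,0],[0,0,0],[0,0,0],[0,0,0],[0,0,0],[0,0,0],[0,0,0],[0,0,0],[0,0,0]],"delta_pos":[[0,0,-0.02],[0,0,0],[0,0,0],[0,0,0],[0,0,0],[0,0,0],[0,0,0],[0,0,0],[0,0,0],[0,0,0]],"hand":[-0.4,-0.4,-0.4,-0.4,-0.4,-0.4,-0.4,-0.4,-0.4,-0.4]}' 30
```

```text
time: 31.15
ee_pos: [0.4357, 0.3826, -0.0172]
tcp_rot: [180.0, -0.0, 88.3]
wrist_force: [0.1, -0.4, -0.1]
opening: 0.0391
time: 32.15
ee_pos: [0.4358, 0.3827, -0.0175]
tcp_rot: [180.0, -0.0, 88.3]
wrist_force: [-2.1, -1.3, 6.2]
opening: 0.0393
```

Contact at 6 N, so release and lift.

```bash
python3 -m jog '{"turn":[[0,0,0],[0,0,0],[0,0,0],[0,0,0],[0,0,0],[0,0,0],[0,0,0],[0,0,0],[0,0,0],[0,0,0]],"delta_pos":[[0,0,0],[0,0,0],[0,0,0],[0,0,0.1],[0,0,0.2],[0,0,0.4],[0,0,0.5],[0,0,0.6],[0,0,0.4],[0,0,0]],"hand":[0.2,0.4,0.4,0.4,0.4,0.4,0.4,0.4,0.4,1]}' 40;  python3 - <<'E'
from h import *
o,c,T,W=wcloud();cv2.imwrite("pics/w14.png",c["frame"][:,:,::-1])
for s,ce,P in objs(W,.0245,(.33,.54,0.3,.427),100): print(ce,P.mean(0).round(3),P.min(0).round(3),P.max(0).round(3))
E
```

```text
time: 33.15
ee_pos: [0.437, 0.3837, 0.096]
tcp_rot: [179.8, -0.2, 88.3]
wrist_force: [-0.6, 0.0, -0.3]
opening: 0.0728
[280.68600047 213.4111344 ] [0.436 0.385 0.033] [0.415 0.342 0.025] [0.455 0.42  0.041]
[194.41585366 284.89512195] [0.398 0.389 0.143] [0.386 0.374 0.133] [0.401 0.397 0.15 ]
[370.3700495  284.66584158] [0.475 0.387 0.143] [0.472 0.371 0.132] [0.487 0.394 0.15 ]
[280.86613845 320.70100083] [0.433 0.305 0.055] [0.411 0.3   0.025] [0.456 0.31  0.078]
```

View pics/w14.png

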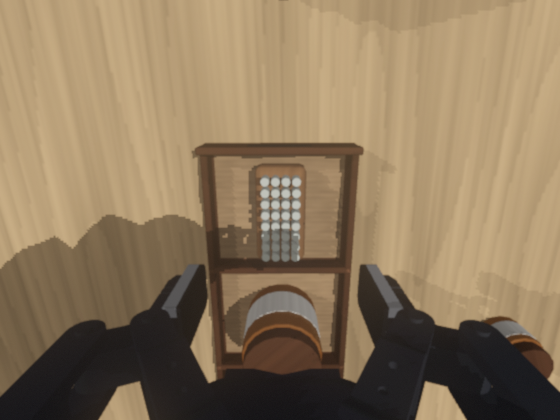

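Brush is in its bay, bristles up, spanning y 342–420 with its top at 40 mm. Next, the small candle.

```bash
python3 -m jog '{"turn":[[0,0,0],[0,0,0],[0,0,0],[0,0,0],[0,0,0],[0,0,0],[0,0,0],[0,0,0],[0,0,0],[0,0,0]],"delta_pos":[[0.43,-0.29,0],[0.6,-0.4,0],[0.6,-0.4,0],[0.6,-0.4,0],[0.6,-0.4,0],[0.6,-0.4,0],[0.6,-0.4,0],[0.23,-0.22,-0.2],[0,0,-0.2],[0,0,0]],"hand":[1,1,1,1,1,1,1,1,1,1]}' 40
python3 -m jog '{"turn":[[0,0,0],[0,0,0],[0,0,0],[0,0,0],[0,0,0],[0,0,0],[0,0,0],[0,0,0],[0,0,0],[0,0,0]],"delta_pos":[[0,0,0],[0,0,0],[0,0,0],[0,0,0],[0,0,0],[0,0,0],[0,0,0],[0,0,0],[0,0,0],[0,0,0]],"hand":[1,1,1,1,1,1,1,1,1,1]}' 40
python3 - <<'E'
from h import *
o,c,T,W=wcloud();cv2.imwrite("pics/w15.png",c["frame"][:,:,::-1])
print(o['ee_pos'],o['tcp_rot'])
for s,ce,P in objs(W,.04,(.58,.72,.16,.32),300): print(s[4],P.mean(0).round(4),P.min(0).round(3),P.max(0).round(3))
E
```

```text
time: 34.2
ee_pos: [0.6469, 0.2368, 0.0685]
tcp_rot: [-179.8, 0.1, 88.3]
wrist_force: [-0.9, -0.3, -0.1]
opening: 0.0854
time: 35.2
ee_pos: [0.6487, 0.237, 0.0716]
tcp_rot: [-180.0, 0.0, 88.3]
wrist_force: [0.0, -0.2, 0.3]
opening: 0.0853
[0.64865751 0.23700009 0.07156289] [-1.79997972e+02  1.10929787e-03  8.82827263e+01]
3138 [0.6491 0.2394 0.0449] [0.627 0.216 0.04 ] [0.671 0.26  0.047]
2660 [0.6032 0.2433 0.1338] [0.592 0.226 0.112] [0.607 0.25  0.15 ]
2655 [0.6936 0.2405 0.1337] [0.69  0.224 0.112] [0.705 0.248 0.15 ]
```

View pics/w15.png

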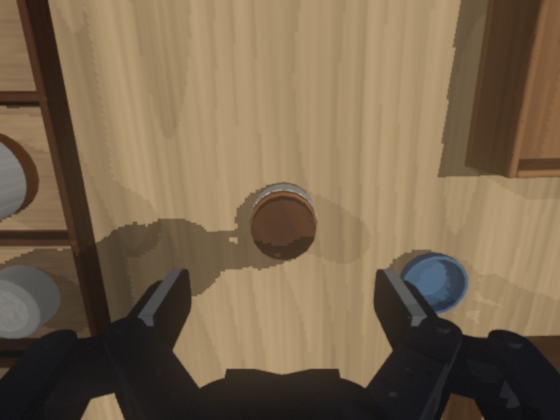

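Candle centred at (283,225), measured (649,239). The dish at (435,283) is clear of the right finger. Descend and grip.

```bash
python3 -m jog '{"turn":[[0,0,0],[0,0,0],[0,0,0],[0,0,0],[0,0,0],[0,0,0],[0,0,0],[0,0,0],[0,0,0],[0,0,0]],"delta_pos":[[0.01,0.03,-0.3],[0,0,-0.5],[0,0,-0.5],[0,0,-0.4],[0,0,-0.15],[0,0,-0.08],[0,0,0],[0,0,0],[0,0,0],[0,0,0]],"hand":[1,1,1,1,1,1,1,0.4,0.1,0]}' 40
python3 -m jog '{"turn":[[0,0,0],[0,0,0],[0,0,0],[0,0,0],[0,0,0],[0,0,0],[0,0,0],[0,0,0],[0,0,0],[0,0,0]],"delta_pos":[[0,0,0],[0,0,0],[0,0,0],[0,0,0],[0,0,0.06],[0,0,0.1],[0,0,0.2],[0,0,0.2],[0,0,0],[0,0,0]],"hand":[-0.2,-0.2,-0.2,-0.2,-0.2,-0.2,-0.2,-0.2,-0.2,-0.2]}' 40
python3 - <<'E'
from h import *
o,c,T,W=wcloud();cv2.imwrite("pics/w16.png",c["frame"][:,:,::-1])
E
```

```text
time: 36.25
ee_pos: [0.6497, 0.2387, -0.0237]
tcp_rot: [179.9, -0.0, 88.3]
wrist_force: [-0.4, -0.1, -0.5]
opening: 0.0468
time: 37.25
ee_pos: [0.6495, 0.2387, 0.0037]
tcp_rot: [179.9, -0.0, 88.3]
wrist_force: [-0.5, -0.1, -1.4]
opening: 0.047
```

View pics/w16.png

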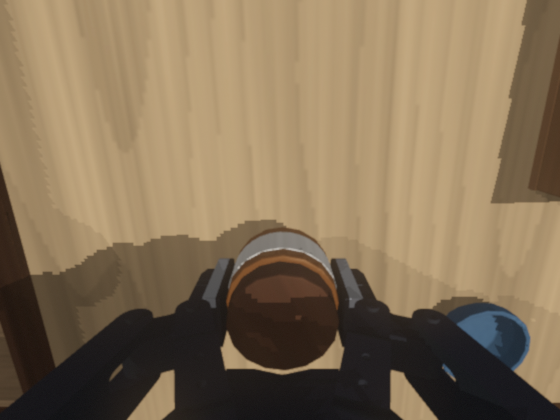

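```bash
python3 -m jog '{"turn":[[0,0,0],[0,0,0],[0,0,0],[0,0,0],[0,0,0.1],[0,0,0.1],[0,0,0.1],[0,0,0.1],[0,0,0.1],[0,0,0.1]],"delta_pos":[[0,0,0.5],[-0.1,-0.3,0.6],[-0.26,-0.7,0.5],[-0.26,-0.76,0.3],[-0.26,-0.76,0.1],[-0.26,-0.76,0],[-0.26,-0.76,0],[-0.26,-0.76,0],[-0.26,-0.76,0],[-0.26,-0.76,0]],"hand":[-0.2,-0.2,-0.2,-0.2,-0.2,-0.2,-0.2,-0.2,-0.2,-0.2]}' 40
python3 -m jog '{"turn":[[0,0,0.1],[0,0,0],[0,0,0],[0,0,0],[0,0,0],[0,0,0],[0,0,0],[0,0,0],[0,0,0],[0,0,0]],"delta_pos":[[-0.26,-0.76,0],[-0.26,-0.76,0],[-0.26,-0.76,0],[-0.26,-0.76,0],[-0.26,-0.76,0],[-0.26,-0.76,0],[-0.18,-0.58,0],[0,0,0],[0,0,0],[0,0,0]],"hand":[-0.2,-0.2,-0.2,-0.2,-0.2,-0.2,-0.2,-0.2,-0.2,-0.2]}' 40
```

```text
time: 38.3
ee_pos: [0.5392, -0.0788, 0.1027]
tcp_rot: [-180.0, -0.0, 93.1]
wrist_force: [0.1, -0.8, -0.7]
opening: 0.0471
time: 39.3
ee_pos: [0.4533, -0.3338, 0.1028]
tcp_rot: [-180.0, -0.0, 93.9]
wrist_force: [0.4, 0.5, -0.5]
opening: 0.0466
```

```bash
python3 -m jog '{"turn":[[0,0,0],[0,0,0],[0,0,0],[0,0,0],[0,0,0],[0,0,0],[0,0,0],[0,0,0],[0,0,0],[0,0,0]],"delta_pos":[[0,0,-0.4],[0,0,-0.5],[0,0,-0.3],[0,0,-0.1],[0,0,0],[0,0,0],[0,0,0],[0,0,0],[0,0,0],[0,0,0]],"hand":[-0.2,-0.2,-0.2,-0.2,-0.2,-0.2,-0.2,-0.2,-0.2,-0.2]}' 40
python3 - <<'E'
from h import *
o,c,T,W=wcloud();cv2.imwrite("pics/w17.png",c["frame"][:,:,::-1])
E
```

```text
time: 40.3
ee_pos: [0.4532, -0.3346, 0.0383]
tcp_rot: [180.0, 0.0, 93.9]
wrist_force: [0.3, 0.5, -1.0]
opening: 0.047
```

View pics/w17.png

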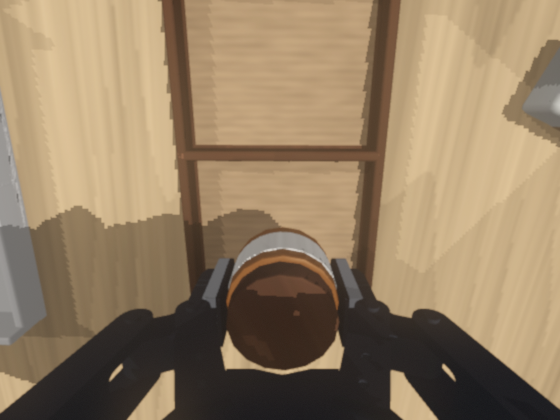

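Centred over the far bay of the dark two-bay tray. Lowering.

```bash
python3 -m jog '{"turn":[[0,0,0],[0,0,0],[0,0,0],[0,0,0],[0,0,0],[0,0,0],[0,0,0],[0,0,0],[0,0,0],[0,0,0]],"delta_pos":[[0,0,-0.3],[0,0,-0.4],[0,0,-0.25],[0,0,-0.08],[0,0,-0.04],[0,0,-0.02],[0,0,0],[0,0,0],[0,0,0],[0,0,0]],"hand":[-0.2,-0.2,-0.2,-0.2,-0.2,-0.2,-0.2,-0.2,-0.2,-0.2]}' 40
python3 -m jog '{"turn":[[0,0,0],[0,0,0],[0,0,0],[0,0,0],[0,0,0],[0,0,0],[0,0,0],[0,0,0],[0,0,0],[0,0,0]],"delta_pos":[[0,0,-0.02],[0,0,0],[0,0,0],[0,0,0],[0,0,0],[0,0,0],[0,0,0],[0,0,0],[0,0,0],[0,0,0]],"hand":[-0.2,-0.2,-0.2,-0.2,-0.2,-0.2,-0.2,-0.2,-0.2,-0.2]}' 40
```

```text
time: 41.35
ee_pos: [0.4533, -0.3346, -0.0161]
tcp_rot: [180.0, 0.0, 93.9]
wrist_force: [0.2, 0.7, -1.1]
opening: 0.0469
time: 42.35
ee_pos: [0.4532, -0.3345, -0.0174]
tcp_rot: [-180.0, 0.0, 93.9]
wrist_force: [0.3, -0.4, -2.0]
opening: 0.0468
```

```bash
python3 -m jog '{"turn":[[0,0,0],[0,0,0],[0,0,0],[0,0,0],[0,0,0],[0,0,0],[0,0,0],[0,0,0],[0,0,0],[0,0,0]],"delta_pos":[[0,0,-0.02],[0,0,0],[0,0,-0.01],[0,0,0],[0,0,0],[0,0,0],[0,0,0],[0,0,0],[0,0,0],[0,0,0]],"hand":[-0.2,-0.2,-0.2,-0.2,-0.2,-0.2,-0.2,-0.2,-0.2,-0.2]}' 40
```

```text
time: 43.35
ee_pos: [0.4532, -0.3346, -0.0178]
tcp_rot: [180.0, 0.0, 93.9]
wrist_force: [-3.4, 2.8, 9.0]
opening: 0.0466
```

```bash
python3 -m jog '{"turn":[[0,0,0],[0,0,0],[0,0,0],[0,0,0],[0,0,0],[0,0,0],[0,0,0],[0,0,0],[0,0,0],[0,0,0]],"delta_pos":[[0,0,0],[0,0,0],[0,0,0],[0,0,0.1],[0,0,0.2],[0,0,0.4],[0,0,0.5],[0,0,0.6],[0,0,0.4],[0,0,0]],"hand":[0.3,0.55,0.55,0.55,0.55,0.55,0.55,0.55,0.55,1]}' 40;  python3 - <<'E'
from h import *
o,c,T,W=wcloud();cv2.imwrite("pics/w18.png",c["frame"][:,:,::-1])
for s,ce,P in objs(W,.036,(.38,.52,-.4,-.18),100): print(ce,P.mean(0).round(3),P.min(0).round(3),P.max(0).round(3))
E
```

```text
time: 44.35
ee_pos: [0.4546, -0.3356, 0.0953]
tcp_rot: [179.7, 0.2, 93.9]
wrist_force: [0.3, -0.3, -0.3]
opening: 0.0785
[280.43872 217.84992] [ 0.453 -0.332  0.049] [ 0.43  -0.357  0.036] [ 0.477 -0.311  0.053]
[187.53717949 286.61153846] [ 0.412 -0.334  0.143] [ 0.401 -0.349  0.133] [ 0.416 -0.326  0.15 ]
[377.35807292 286.59505208] [ 0.495 -0.329  0.144] [ 0.492 -0.344  0.134] [ 0.507 -0.321  0.15 ]
```

View pics/w18.png

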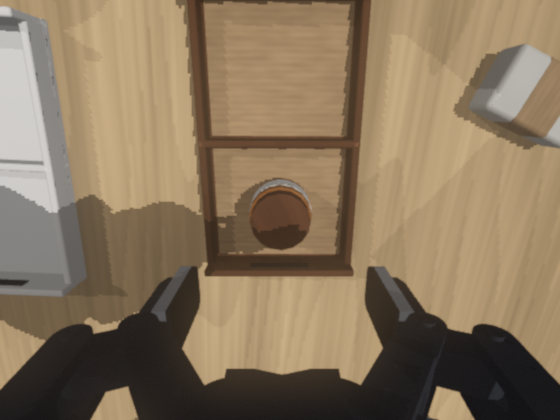

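Small candle placed (top at 52 mm). Next, the oblong soap.

```bash
python3 -m jog '{"turn":[[0,0,0.83],[0,0,0.83],[0,0,0.83],[0,0,0.83],[0,0,0.83],[0,0,0.83],[0,0,0.83],[0,0,0.83],[0,0,0.83],[0,0,0.83]],"delta_pos":[[0.37,0.2,0],[0.37,0.2,0],[0.37,0.2,0],[0.37,0.2,0],[0.37,0.2,0],[0.37,0.2,0],[0.37,0.2,0],[0.37,0.2,0],[0.37,0.2,0],[0.37,0.16,0]],"hand":[1,1,1,1,1,1,1,1,1,1]}' 40
python3 -m jog '{"turn":[[0,0,0],[0,0,0],[0,0,0],[0,0,0],[0,0,0],[0,0,0],[0,0,0],[0,0,0],[0,0,0],[0,0,0]],"delta_pos":[[0,0,-0.2],[0,0,-0.4],[0,0,-0.3],[0,0,-0.1],[0,0,0],[0,0,0],[0,0,0],[0,0,0],[0,0,0],[0,0,0]],"hand":[1,1,1,1,1,1,1,1,1,1]}' 40
python3 - <<'E'
from h import *
o,c,T,W=wcloud();cv2.imwrite("pics/w19.png",c["frame"][:,:,::-1])
print(o['ee_pos'],o['tcp_rot'])
for s,ce,P in objs(W,.01,(.57,.71,-.31,-.16),500):
    P=P[P[:,2]<.045]
    if len(P): print(s[4],P.mean(0).round(4),cv2.minAreaRect((P[:,:2]*1000).astype(np.float32)))
E
```

```text
time: 45.4
ee_pos: [0.6384, -0.2357, 0.0899]
tcp_rot: [180.0, -0.1, 160.6]
wrist_force: [1.1, -0.0, 0.2]
opening: 0.0856
time: 46.4
ee_pos: [0.6383, -0.2365, 0.0414]
tcp_rot: [-180.0, 0.0, 160.3]
wrist_force: [-0.2, 0.3, -0.3]
opening: 0.0853
[ 0.63826554 -0.23654706  0.04135288] [-1.79999884e+02  2.26049964e-02  1.60280512e+02]
8540 [ 0.6346 -0.2351  0.0266] ((638.6044921875, -236.50363159179688), (48.73054885864258, 75.86103057861328), 69.93061065673828)
```

View pics/w19.png

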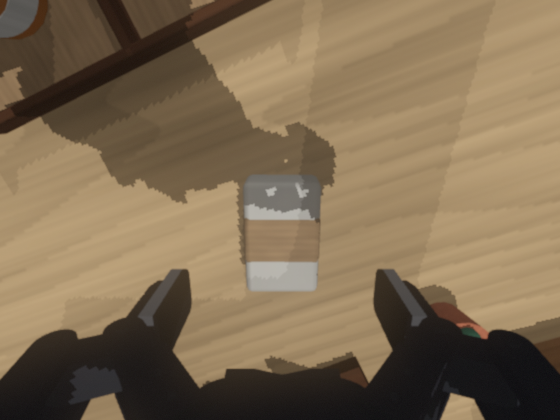

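Soap aligned at (282,235), measured (638.6,-236.5). Descend and grip.

```bash
python3 -m jog '{"turn":[[0,0,0],[0,0,0],[0,0,0],[0,0,0],[0,0,0],[0,0,0],[0,0,0],[0,0,0],[0,0,0],[0,0,0]],"delta_pos":[[0.01,0,-0.3],[0,0,-0.4],[0,0,-0.3],[0,0,-0.2],[0,0,-0.12],[0,0,0],[0,0,0],[0,0,0],[0,0,0],[0,0,0]],"hand":[1,1,1,1,1,1,0.4,0.2,0.1,0]}' 35
python3 -m jog '{"turn":[[0,0,0],[0,0,0],[0,0,0],[0,0,0],[0,0,0],[0,0,0],[0,0,0],[0,0,0],[0,0,0],[0,0,0]],"delta_pos":[[0,0,0],[0,0,0],[0,0,0],[0,0,0],[0,0,0.06],[0,0,0.1],[0,0,0.2],[0,0,0.2],[0,0,0],[0,0,0]],"hand":[-0.2,-0.2,-0.2,-0.2,-0.2,-0.2,-0.2,-0.2,-0.2,-0.2]}' 35
python3 - <<'E'
from h import *
o,c,T,W=wcloud();cv2.imwrite("pics/w20.png",c["frame"][:,:,::-1])
E
```

```text
time: 47.45
ee_pos: [0.6392, -0.2367, -0.0238]
tcp_rot: [180.0, 0.1, 160.3]
wrist_force: [-0.4, -0.0, 4.6]
opening: 0.0473
time: 48.45
ee_pos: [0.639, -0.2366, 0.0036]
tcp_rot: [180.0, 0.1, 160.3]
wrist_force: [-0.0, 0.2, -1.3]
opening: 0.0472
```

View pics/w20.png

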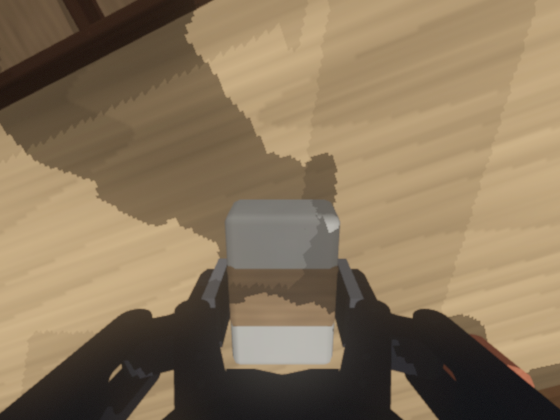

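```bash
python3 -m jog '{"turn":[[0,0,0],[0,0,0.4],[0,0,0.4],[0,0,0.4],[0,0,0.4],[0,0,0.4],[0,0,0.4],[0,0,0.5],[0,0,0],[0,0,0]],"delta_pos":[[0,0,0.5],[-0.34,0.01,0.5],[-0.5,0.02,0.1],[-0.6,0.02,0],[-0.6,0.02,0],[-0.6,0.02,0],[-0.6,0.02,0],[-0.4,0.02,0],[-0.2,0,0],[0,0,0]],"hand":[-0.2,-0.2,-0.2,-0.2,-0.2,-0.2,-0.2,-0.2,-0.2,-0.2]}' 35
python3 -m jog '{"turn":[[0,0,0],[0,0,0],[0,0,0],[0,0,0],[0,0,0],[0,0,0],[0,0,0],[0,0,0],[0,0,0],[0,0,0]],"delta_pos":[[0,0,-0.2],[0,0,-0.4],[0,0,-0.1],[0,0,0],[0,0,0],[0,0,0],[0,0,0],[0,0,0],[0,0,0],[0,0,0]],"hand":[-0.2,-0.2,-0.2,-0.2,-0.2,-0.2,-0.2,-0.2,-0.2,-0.2]}' 35
python3 - <<'E'
from h import *
o,c,T,W=wcloud();cv2.imwrite("pics/w21.png",c["frame"][:,:,::-1])
E
```

```text
time: 49.5
ee_pos: [0.4461, -0.2301, 0.0582]
tcp_rot: [-180.0, 0.0, -176.7]
wrist_force: [0.8, -0.1, -1.3]
opening: 0.0474
time: 50.5
ee_pos: [0.4467, -0.23, 0.0232]
tcp_rot: [-180.0, 0.0, -176.5]
wrist_force: [0.5, 0.7, -1.3]
opening: 0.0473
```

View pics/w21.png

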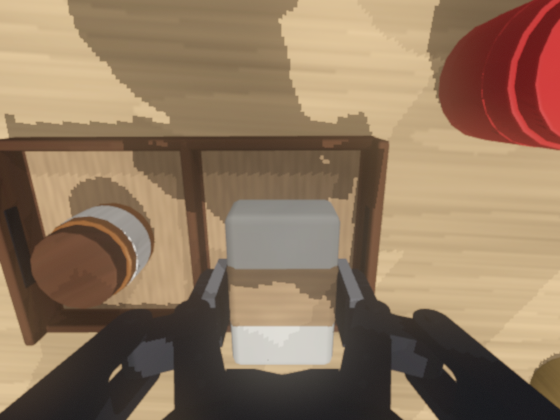

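Red look-alike is clear of the gripper (top right), and the soap is centred over the free bay. Lowering.

```bash
python3 -m jog '{"turn":[[0,0,0],[0,0,0],[0,0,0],[0,0,0],[0,0,0],[0,0,0],[0,0,0],[0,0,0],[0,0,0],[0,0,0]],"delta_pos":[[0,0,-0.3],[0,0,-0.3],[0,0,-0.1],[0,0,-0.06],[0,0,-0.03],[0,0,-0.02],[0,0,0],[0,0,0],[0,0,0],[0,0,0]],"hand":[-0.2,-0.2,-0.2,-0.2,-0.2,-0.2,-0.2,-0.2,-0.2,-0.2]}' 35
python3 -m jog '{"turn":[[0,0,0],[0,0,0],[0,0,0],[0,0,0],[0,0,0],[0,0,0],[0,0,0],[0,0,0],[0,0,0],[0,0,0]],"delta_pos":[[0,0,-0.02],[0,0,0],[0,0,0],[0,0,0],[0,0,0],[0,0,0],[0,0,0],[0,0,0],[0,0,0],[0,0,0]],"hand":[-0.2,-0.2,-0.2,-0.2,-0.2,-0.2,-0.2,-0.2,-0.2,-0.2]}' 35
```

```text
time: 51.55
ee_pos: [0.4468, -0.23, -0.0172]
tcp_rot: [-180.0, 0.0, -176.5]
wrist_force: [0.0, -0.4, -0.7]
opening: 0.0474
time: 52.55
ee_pos: [0.4468, -0.2301, -0.018]
tcp_rot: [-180.0, 0.0, -176.5]
wrist_force: [-1.9, 0.6, 6.3]
opening: 0.0472
```

Contact, so release and lift, then retreat towards the start pose.

```bash
python3 -m jog '{"turn":[[0,0,0],[0,0,0],[0,0,0],[0,0,0],[0,0,0],[0,0,0],[0,0,0],[0,0,0],[0,0,0],[0,0,0]],"delta_pos":[[0,0,0],[0,0,0],[0,0,0],[0,0,0.1],[0,0,0.2],[0,0,0.4],[0,0,0.6],[0,0,0.7],[0,0,0.7],[0,0,0.5]],"hand":[0.2,0.4,0.4,0.4,0.4,0.4,0.4,0.4,0.4,0.4]}' 40
python3 -m jog '{"turn":[[0,0,0],[0,0,0],[0,0,0],[0,0,0],[0,0,0],[0,0,0],[0,0,0],[0,0,0],[0,0,0],[0,0,0]],"delta_pos":[[-0.2,-0.3,0.2],[-0.4,-0.6,0.2],[-0.4,-0.6,0],[-0.4,-0.6,0],[-0.4,-0.6,0],[-0.4,-0.6,0],[-0.4,-0.6,0],[-0.4,-0.6,0],[-0.4,-0.5,0],[0,0,0]],"hand":[0.4,0.4,0.4,0.4,0.4,0.4,0.4,0.4,0.4,0.4]}' 40
python3 - <<'E'
from h import *
for n in("top","scene"):
    c,W=cloud(n);cv2.imwrite(f"pics/{n}F.png",c["frame"][:,:,::-1])
    for s,ce,P in objs(W,.025 if n=="top" else .026,(.3,.8,-.45,.45)):
        z=np.percentile(P[:,2],95);r=cv2.minAreaRect((P[:,:2]*1000).astype(np.float32))
        print(n,ce.round(),s[4],"z %.3f"%z,np.round(r[0]),np.round(r[1]),round(r[2],1))
E
```

```text
time: 53.55
ee_pos: [0.4471, -0.2302, 0.1451]
tcp_rot: [-179.9, 0.1, -176.5]
wrist_force: [0.1, -1.1, 0.4]
opening: 0.06
time: 54.55
ee_pos: [0.2744, -0.4823, 0.162]
tcp_rot: [-180.0, -0.0, -176.7]
wrist_force: [-0.4, 0.1, -0.5]
opening: 0.0599
top [388.  93.] 124 z 0.109 [ 793. -257.] [13. 28.] 0.5
top [411.  93.] 87 z 0.107 [ 797. -317.] [ 8. 30.] 4.7
top [144.  95.] 356 z 0.053 [793. 360.] [  9. 180.] 0.7
top [341. 111.] 246 z 0.047 [ 759. -148.] [44. 44.] 0.8
top [285. 189.] 97 z 0.049 [556.  -7.] [32. 30.] 1.0
top [438. 230.] 169 z 0.037 [ 458. -386.] [122.   9.] 3.9
top [108. 233.] 171 z 0.037 [438. 433.] [  9. 122.] 88.1
top [354. 235.] 140 z 0.036 [ 444. -178.] [122.   7.] 4.0
top [232. 239.] 133 z 0.037 [430. 121.] [  7. 122.] 88.8
top [374. 233.] 603 z 0.037 [ 449. -230.] [76. 50.] 2.7
top [169. 235.] 632 z 0.082 [434. 274.] [61. 62.] 27.2
top [418. 231.] 326 z 0.055 [ 454. -333.] [46. 45.] 0.9
top [129. 234.] 426 z 0.043 [437. 380.] [78. 39.] 87.5
top [212. 238.] 390 z 0.036 [432. 172.] [53. 55.] 1.2
top [328. 273.] 575 z 0.075 [ 348. -114.] [62. 62.] 89.8
scene [269. 186.
[... 156 characters left out ...]
3.9
scene [232. 204.] 120 z 0.036 [ 441. -177.] [128.   9.] 4.2
scene [344. 228.] 118 z 0.036 [427. 123.] [  7. 126.] 88.3
scene [411. 238.] 925 z 0.080 [435. 278.] [62. 63.] 70.4
scene [365. 234.] 296 z 0.035 [430. 174.] [59. 51.] 15.3
scene [ 60. 244.] 21 z 0.106 [ 798. -379.] [ 3. 10.] 11.5
scene [274. 244.] 105 z 0.049 [556.  -6.] [30. 26.] 59.0
scene [ 83. 250.] 84 z 0.109 [ 796. -320.] [ 9. 21.] 3.4
scene [111. 265.] 264 z 0.108 [ 793. -256.] [17. 31.] 5.5
scene [459. 258.] 509 z 0.042 [437. 382.] [78. 40.] 87.6
scene [484. 265.] 145 z 0.036 [436. 434.] [  7. 126.] 88.0
scene [170. 283.] 331 z 0.047 [ 758. -145.] [44. 44.] 87.6
scene [432. 389.] 1557 z 0.051 [793. 360.] [ 10. 179.] 1.1
```

View pics/topF.png

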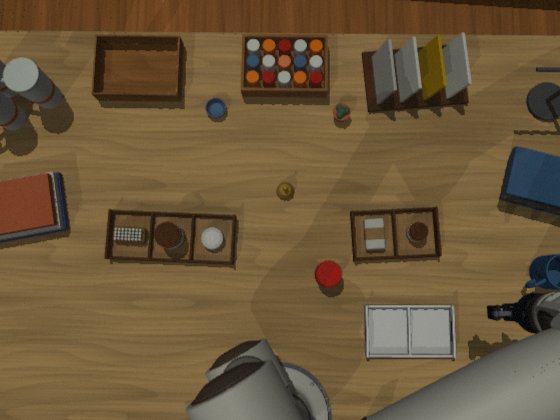

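View pics/sceneF.png

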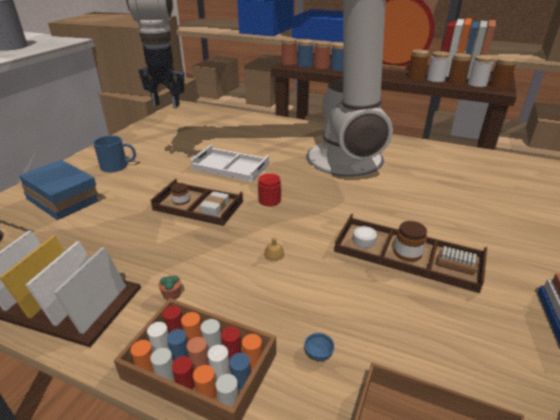

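Both pictures show all five articles in their bays. The bell, pot, dish, red candle and white tray are where they started, and the arm is clear.

```bash
python3 -c "
from workcell import ticket
print(ticket.job_done())"
```

```text
the job is handed in; nothing more can be done
None
```

I made up both trays and handed the job in at about 55 s of the 128 s allowed.

- **Three-bay tray:** the large candle is in the middle bay. The round soap is on the side nearer the robot's centre line and the nail brush, bristles up, is at the far end.
- **Two-bay tray:** the small candle is in one bay and the oblong soap in the other.

**Setting down:** I lowered each article until the wrist force showed contact (6–9 N) before opening the jaws.

**Last checks:** the top and scene cameras agreed.
- Every article sits within about 4 mm of its bay centre, at a height that fits standing on the 6 mm bay floor.
- The candles are upright with their lids on.
- The bell, pot and red candle read within 1–3 mm of their first positions.
- The dish was below the height cut-off in that last measurement. It and the white tray look unmoved in the pictures.

**What went wrong or disagreed:**
- **TCP offset:** the real fingertips end about 28–37 mm behind the reported TCP, depending on the opening.
- **Missed grasp:** because of that, the first try at the round soap closed above it without touching it. I measured the offset with the wrist camera, corrected for it and regrasped.
- **High grip on the large candle:** I lifted it before finding the offset, so the grip was at or just below its lid. The lid stayed on.

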